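Lock the mainspring winder's side lever

TASK

Lock the mainspring winder's side lever: hold the sprung safety catch plate down with one fingertip while the other finger pushes the bolt's upright tab fully home, so that the bolt passes through the eye of the lever, then let go so that the catch springs back up behind the bolt. Only push and press: do not force the bolt past a raised catch, do not raise the lever, and leave the loose things on the bench where they are.

Things in the scene. Friction and masses are not known exactly. Their poses are not given: they have to be found in the camera images.
- winder: Cast iron mainspring winder, fixed to the bench; origin under it on the bench. Own axes: x away from the robot at yaw 0, y left, z up. Foot: x -95 to 95, y -125 to 110, 14 mm thick. Bolt and catch plate lie side by side on its lock box, both along y, 50 mm apart: bolt line at x -55, plate at x -5 mm. The side lever lies along x at y 78 to 92.
- lock_box (a point): Centre of the flat top (height 60 mm) of the winder's lock box: winder x -80 to 20, y -105 to 50 mm. Two steel staples guide the bolt on it, 77 mm high, 27 mm wide in x and 10 mm in y, at winder y -97 and y 40.
- head_top (a point): Centre of the top of the winder's iron head, 100 mm high, at winder x 58 to 86, y -58 to -2 mm, with a horizontal steel arbor out to y -103 and a brass ratchet wheel 48 mm across at y 7. Part of the fixed winder.
- bolt_tab (a point): Middle of the top edge of the bolt's upright steel tab, at height 104 mm. The tab is 22 mm wide along the winder's x, 8 mm thick along its y, and stands on the 11 mm round bolt bar, whose top is at height 72 mm. Push on the tab's -y face, towards the winder's +y. It is at winder y -35 mm when drawn.
- bolt (a joint): Slide of the bolt along the winder's +y in m: 0 drawn (starts at 0 to 0.004), 0.030 fully home at its stop. Friction about 2 N; it stays where it is left. With the catch up, the catch's hidden tooth stops it at about 0.006; past 0.024 the tooth can rise behind it.
- catch_plate (a point): Centre of the flat top of the sprung safety catch plate, height 88 mm when up. 26 mm wide along the winder's x, 100 mm long along its y (winder y -85 to 15), 6 mm thick. It moves straight down, level, wherever it is pressed; a fingertip can slide along it while pressing.
- catch (a joint): How far the catch plate is down in m: 0 up, 0.009 at its bottom stop. The bolt is free when it is below about 0.0065. The spring needs about 2 N to start and 4.5 N at the bottom; it rises by itself when released, unless the bolt has stopped half way above its tooth.
- side_lever (a joint): Angle of the side lever in rad: 0 parked on its rest, grows as its handle end (towards the robot) is lifted. It is loose and drops back by its weight; it has to stay parked.
- lever_eye (a point): Middle of the 14 mm hole through the lever, on the bolt's line, at winder x -55, y 85, height 66 mm when parked; the lever's eye block is 34 mm square and 12 mm thick, the wooden handle ends at winder x -168, height 95 mm.
- barrel: brass mainspring barrel, a drum 38 mm across and 30 mm high with its arbor, in front of the winder; origin under its centre. To be left alone.
- bob: lacquered pendulum bob, a dark lens-shaped disc 110 mm across, 22 mm high, lying flat to one side; origin under its centre. To be left alone.
- block: round steel bench block, 72 mm across, 24 mm high, beyond the winder; origin under its centre. To be left alone.
- die: tortoiseshell-finished crystal press die, a stepped puck 48 mm across, 28 mm high, at the winder's right (-y); origin under its centre. To be left alone.
- jar: small amber glass jar with steel cap, 40 mm across, 50 mm high; origin under its centre. To be left alone.
- weight: brass cylinder weight with a neck, 40 mm across, 62 mm high; origin under its centre. To be left alone.
- driver: screwdriver, 140 mm long, lying on the bench; origin under its middle. To be left alone.

How it is judged:
On the way, in this order (a step that is already met when the one before it is completed fails the run):
1. a fingertip presses the catch down while the bolt is still drawn (value of joint catch above 0.006 m and value of joint bolt below 0.01 m and contact force between the fingers and catch above 0.5 N), for 0.1 s.
2. with the catch still held down by a fingertip, the bolt is pushed past the catch's tooth (value of joint bolt above 0.02 m and value of joint catch above 0.005 m and contact force between the fingers and catch above 0.5 N), for 0.05 s.
At the end, for the whole second after the job is handed in: The bolt is home (at least 26.5 of its 30 mm) and still, the catch has sprung back up to within 2 mm of its top, and the side lever is parked (within 0.04 rad) (value of joint bolt above 0.0265 m and velocity of joint bolt below 0.005 m/s and value of joint catch below 0.002 m and value of joint side_lever below 0.04 rad); the robot touches nothing.
It fails at once if the bolt is forced past the raised catch (value of joint bolt between 0.011 and 0.02 m and value of joint catch below 0.004 m).
It fails at once if the side lever is raised (more than 0.12 rad) (value of joint side_lever above 0.12 rad).
It fails at once if a loose thing on the bench is moved or lifted (more than 15 mm) (distance of any of barrel, bob, block, die, jar, weight, driver from where it was at the start of the episode above 0.015 m).
It also fails if it takes over 32 s, if anything falls off the work surface, if the arm or the gripper's body presses on something with over 40 N, if the wrist force passes 120 N, or if a joint passes its speed limit or range.

ROBOT

A 7-joint arm with a two-finger parallel gripper is mounted at the origin on the work surface. World frame = base frame: x ahead of the robot, y to its left, z up, the work surface at z = 0. Lengths are in m, angles in rad, forces in N, time in s.
With the tool pointing down it reaches from about 0.425 to 0.875 m from the base axis. Payload 4.7 kg.
Tool frame: the origin (TCP) lies on the front face of the gripper's body, between the roots of the fingers; the fingertips stand 73 mm ahead of it and the grasp point (between the pads) lies 54 mm ahead of it; z points along the fingers, y is the direction in which the jaws open and shut (so a half turn about z gives the same grasp; the last joint's range is limited). The gripper opens to 85 mm and grips with 20 to 120 N. Pads are 22 mm wide; open, the fingers measure 114 mm over their backs; the gripper's body (76 mm by 85 mm) begins 54 mm behind the grasp point. The pads swing forward as they close: fully open they stand 13 mm farther back than shut.
Start: joints at [-1.292, 0.321, -0.07, 1.45, 0.023, 1.371, -0.057], TCP at [0.17, 0.627, 0.304] pointing down, gripper open.
Joint ranges: [-2.86, 2.86], [-0.3, 2.09], [-1.38, 1.24], [0.06, 2.45], [-1.56, 4.7], [0.09, 2.05], [-2.69, 2.69]. Speed limits (rad/s): [2.57, 2.57, 3.14, 3.14, 3.14, 3.14, 3.14].

INTERFACE

Orientations are given as a unit quaternion [x, y, z, w].
In Python, from station import arm gives the robot as it stands. The module is installed in compiled form; this text tells all that it offers.
- The arm moves only by the tool step_arm, never from a script. Its argument "increments" is a list of rows, each an object of numbers: "claw": the closure in counts, from 0 (fully open) to 255 (shut); "dx", "dy", "dz": the shift along the tool's x, y, z in mm; "ax", "ay", "az": the turn, a rotation vector about the tool's x, y, z in degrees. In form: [{"claw": .., "dx": .., "dy": .., "dz": .., "ax": .., "ay": .., "az": ..}, ...]. A call has 1 to 20 rows; each row shifts and turns the commanded pose from where the row before left it, along the tool's axes as they then stand; what a row does not reach is not made up. A row lasts 1/12 s, in which the tool goes at most 41.7 mm and 7.16 degrees, less where a joint would pass 70% of its speed; a pose out of reach is approached as far as the arm can. A call with a gripper value outside its range is refused whole. The fingers move at their own pace and stop on an object; "grip_force" is the grip in N (left out, the last holds). Time passes only in rows, so rows that do not move let the fingers close. It gives the time, the measured TCP pose, the force and the opening at its end, in the units of the state.
- arm.get_obs(): the state, without advancing time (a new reading comes with each control period).
- arm.get_image(name): name is "side" or "top" or "wrist"; returns (picture, depth): 384x512x3 uint8, red, green, blue; 384x512 float32, m along the optical axis (not along the pixel's ray), 0 where there is no reading.
- arm.camera_info(name): a dict with "intrinsics" (3x3 intrinsics, pixels), "rvec" (rotation vector, rad) and "tvec" (3), from world to camera coordinates, as OpenCV has them. Camera axes: x right, y down, z forward; pixel columns grow to the right and rows downward; lengths in m; the calibration is good to about 2 mm. A picture is of the moment at which its call begins: read the wrist's pose just before it. camera_info takes no time and is no camera call; for the wrist camera it gives the pose at the moment of the call.
- arm.hand_in(): hands the job in, once; it reports no verdict.
Trained networks look in the newest picture that a camera, given by its name, has taken for a name from the list of things; names that differ only in an ending like _2 or _b are one class to them, and where a whole thing is asked for, a point or a joint stands for the part that bears it (a point fixed in the world has none). Each returns a list of dicts, best first, with "conf" (0 to 1); they miss things now and then, are a little off and sometimes report something else, mostly with a low value. They report only what shows in the picture. A call takes as long as a camera call.
- arm.regions_of(camera, query): "region" (384x512 bool, what is visible of it) and "rect" ([left, top, width, height] in pixels, round what is visible of it).
The state is a dict: "time": time; "joint_pos": joint angles; "qd": joint speeds; "joint_efforts": joint torques, N m; "tool_pos": TCP position; "ee_rot": TCP orientation; "contact_force": force on the tool from outside, world axes, zero at the start; "wrist_torque": the same for the moment, N m; "opening": finger opening in m.
Only numpy, scipy, OpenCV 4.12 (cv2) and the standard library are available. Lean on these libraries where they do the work, as an engineer would, in place of code of your own. Each camera call takes 0.05 s, during which the arm holds its last target. There are 200 camera calls.

## Working session

There is one attempt and no reset: what is moved stays moved. The work goes in short steps, Python scripts to look and compute and a tool call to move; the robot and the scene stay as the last step left them, time stands still between calls to the robot, and variables do not carry over. Pictures are saved under pics/ and viewed, about 8 in all and at most 12, crops included, and the job is handed in when it is done.

Besides the shell and the picture viewer there is one more tool, called after "Call:" as name([rows], argument=value, ...), one row to a line, values as JSON. step_arm: Moves the arm, as the interface text tells. Its arguments: {"type":"object","properties":{"increments":{"type":"array","items":{"type":"object","properties":{"claw":{"type":"number"},"dx":{"type":"number"},"dy":{"type":"number"},"dz":{"type":"number"},"ax":{"type":"number"},"ay":{"type":"number"},"az":{"type":"number"}}}},"grip_force":{"type":"number"}},"required":["increments"]}

```bash
mkdir -p pics
cat > h.py <<'E'
import numpy as np, cv2
from station import arm
def cam(n):
    c=arm.camera_info(n); K=np.array(c["intrinsics"]); R=cv2.Rodrigues(np.array(c["rvec"],float))[0]; t=np.array(c["tvec"],float).ravel()
    return K,R,t
def cloud(n,depth,c=None):
    K,R,t=c or cam(n); v,u=np.mgrid[:384,:512]
    p=np.stack([(u-K[0,2])/K[0,0]*depth,(v-K[1,2])/K[1,1]*depth,depth],-1)
    return (p-t)@R
def proj(n,P,c=None):
    K,R,t=c or cam(n); q=np.atleast_2d(P)@R.T+t; q=q@K.T; return q[:,:2]/q[:,2:]
E
python3 - <<'E'
from h import *
ims=[]
for n in("top","side"):
    im,d=arm.get_image(n); np.savez(n,im=im,d=d); ims.append(im)
    K,R,t=cam(n); print(n,-R.T@t, R[2])
    for q in("winder","catch_plate","bolt_tab","lock_box","head_top","lever_eye"):
        for r in arm.regions_of(n,q)[:1]:
            P=cloud(n,d)[r["region"]&(d>0)]
            print(q,round(r["conf"],2),r["rect"],np.median(P,0).round(3) if len(P) else None)
cv2.imwrite("pics/a.png",cv2.resize(cv2.cvtColor(ims[0],cv2.COLOR_RGB2BGR),(800,600)))
cv2.imwrite("pics/b.png",cv2.resize(cv2.cvtColor(ims[1],cv2.COLOR_RGB2BGR),(800,600)))
o=arm.get_obs();print(o)
E
```

```text
top [0.37443261 0.0013206  1.17745639] [ 0.17488446  0.01015378 -0.98453661]
winder 0.86 [204.0, 146.4, 86.8, 86.1] [0.601 0.048 0.056]
catch_plate 0.61 [235.0, 173.3, 40.5, 14.5] [0.606 0.021 0.087]
bolt_tab 0.62 [218.1, 190.0, 65.7, 8.7] [0.557 0.029 0.071]
lock_box 0.96 [206.9, 141.0, 84.2, 90.8] [0.601 0.048 0.056]
head_top 0.72 [202.9, 144.1, 87.2, 87.7] [0.601 0.049 0.056]
lever_eye 0.56 [205.5, 153.7, 13.9, 76.9] [0.559 0.144 0.076]
side [ 0.10892274 -1.03611857  0.93920058] [ 0.33219457  0.73456693 -0.59165716]
winder 0.67 [212.3, 172.6, 96.5, 58.7] [0.595 0.004 0.053]
lock_box 0.96 [210.5, 172.7, 94.5, 59.7] [0.592 0.007 0.053]
head_top 0.83 [209.3, 171.6, 98.1, 58.9] [0.593 0.01  0.048]
lever_eye 0.89 [209.3, 171.6, 70.7, 7.1] [0.54  0.142 0.079]
{'time': 0.7, 'joint_pos': array([-1.29189736,  0.32095365, -0.07006239,  1.45049666,  0.02258486,
        1.37080845, -0.05687248]), 'qd': array([-8.69913597e-04,  3.58056518e-04, -4.36231830e-05,  1.18665454e-04,
       -4.15121437e-04,  3.98487954e-04,  3.26348203e-04]), 'joint_efforts': array([ 4.02197984e-04, -4.93227661e+01, -3.81480418e-01, -3.14506960e+01,
        1.31864284e-02,  1.31991794e-03, -1.32460801e-05]), 'tool_pos': array([0.17015594, 0.62734345, 0.30398003]), 'ee_rot': array([1.32009153e-01, 9.91248495e-01, 5.69614058e-05, 2.87621171e-05]), 'contact_force': array([ 0.83775472, -0.09463633, -0.17500066]), 'wrist_torque': array([ 0.00977224,  0.03840299, -0.02025083]), 'opening': 0.08558301210212785}
```

View pictures.

Run:
```python
from h import *
a=np.load("top.npz");b=np.load("side.npz")
A=cv2.resize(a["im"][110:290,140:380],(800,600),interpolation=3)
cv2.imwrite("pics/c.png",A[...,::-1])
B=cv2.resize(b["im"][120:270,160:360],(800,600),interpolation=3)
cv2.imwrite("pics/d.png",B[...,::-1])
```

```text
(no output)
```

View pics/c.png

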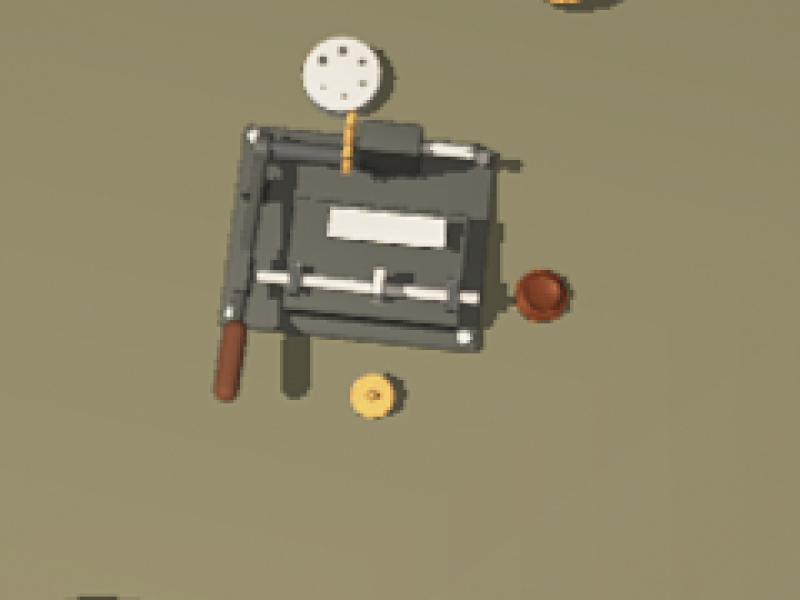

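View pics/d.png

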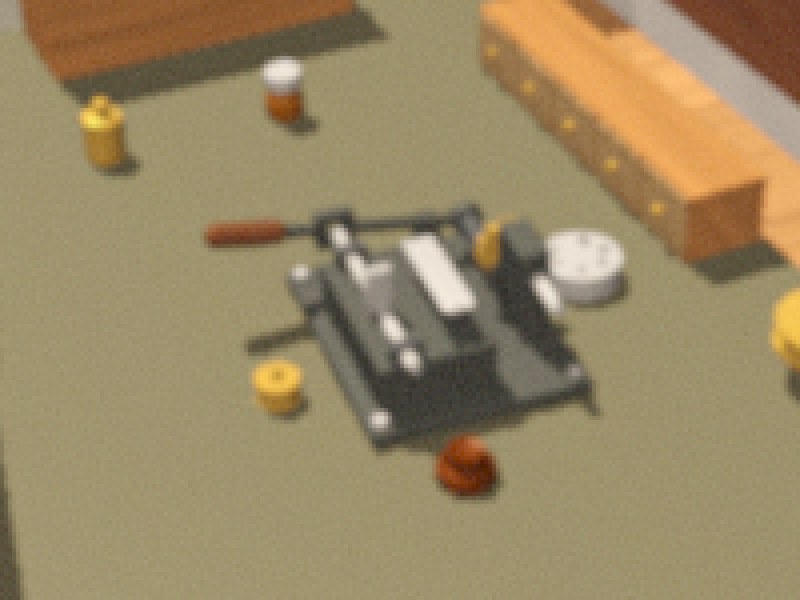

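Run:
```python
from h import *
for n in("top","side"):
    a=np.load(n+".npz"); im=a["im"].astype(int);d=a["d"];P=cloud(n,d)
    ok=(d>0)&(P[...,0]>.45)&(P[...,0]<.72)&(P[...,1]>-.12)&(P[...,1]<.2)
    br=im.min(-1)>150
    # plate
    for nm,lo,hi,x0,x1 in(("plate",.080,.096,.575,.64),("bar",.06,.079,.52,.585),("tab",.094,.112,.5,.585)):
        m=ok&(P[...,2]>lo)&(P[...,2]<hi)&(P[...,0]>x0)&(P[...,0]<x1)
        if nm!="tab": m&=br
        Q=P[m]
        if len(Q)<3: print(n,nm,len(Q));continue
        r=cv2.minAreaRect((Q[:,:2]*1000).astype(np.float32))
        e,v=np.linalg.eigh(np.cov(Q[:,:2].T)); w=v[:,1]*np.sign(v[1,1])
        print(n,nm,len(Q),Q.mean(0).round(4),r,"yaw",np.degrees(np.arctan2(-w[0],w[1])).round(2),"y ext",Q[:,1].min().round(3),Q[:,1].max().round(3))
```

```text
top plate 302 [0.6066 0.0203 0.0874] ((606.1810302734375, 20.15447235107422), (99.3444595336914, 26.052417755126953), 84.11221313476562) yaw -5.29 y ext -0.03 0.07
top bar 153 [0.5578 0.0453 0.0706] ((557.4520263671875, 48.85795974731445), (37.15345001220703, 209.71778869628906), 3.858713150024414) yaw -4.17 y ext -0.057 0.153
top tab 23 [0.5564 0.026  0.1025] ((556.1559448242188, 25.889408111572266), (19.747406005859375, 5.692497730255127), 0.6601921319961548) yaw 88.72 y ext 0.023 0.029
side plate 167 [0.6052 0.0174 0.0881] ((607.3184814453125, 21.031471252441406), (106.74217224121094, 29.282670974731445), 84.86847686767578) yaw -5.13 y ext -0.032 0.075
side bar 72 [0.5565 0.0288 0.0707] ((560.8955078125, 40.317378997802734), (200.58493041992188, 15.997281074523926), 84.26722717285156) yaw -5.43 y ext -0.06 0.14
side tab 24 [0.5565 0.0251 0.1007] ((556.852294921875, 24.402177810668945), (18.99827003479004, 13.467963218688965), 31.375812530517578) yaw -86.0 y ext 0.017 0.03
```

Call:
step_arm([
  {"claw": 145,"dx": -28,"dy": -24.8,"dz": 2},
  {"dx": -28,"dy": -24.8,"dz": 2},
  {"dx": -28,"dy": -24.8,"dz": 2},
  {"dx": -28,"dy": -24.8,"dz": 2},
  {"dx": -28,"dy": -24.8,"dz": 2},
  {"dx": -28,"dy": -24.8,"dz": 2},
  {"dx": -28,"dy": -24.8,"dz": 2},
  {"dx": -28,"dy": -24.8,"dz": 2},
  {"dx": -28,"dy": -24.8,"dz": 2},
  {"dx": -28,"dy": -24.8,"dz": 2},
  {"dx": -28,"dy": -24.8,"dz": 2},
  {"dx": -28,"dy": -24.8,"dz": 2},
  {"dx": -28,"dy": -24.8,"dz": 2},
  {"dx": -28,"dy": -24.8,"dz": 2},
  {"dx": -28,"dy": -24.8,"dz": 2},
  {"dx": -28,"dy": -24.8,"dz": 2},
  {"dx": -28,"dy": -24.8,"dz": 2},
  {"dx": -28,"dy": -24.8,"dz": 2},
  {"dx": -28,"dy": -24.8,"dz": 2},
  {"dx": -28,"dy": -24.8,"dz": 2},
], grip_force=60)

```text
invalid input
```

Call:
step_arm([
  {"az": 6.7},
  {"az": 6.7},
  {"az": 6.7},
  {"az": 6.7},
  {"az": 6.7},
  {"az": 6.7},
  {"az": 6.7},
  {"az": 6.7},
  {"az": 6.7},
  {"az": 6.7},
  {"az": 6.7},
  {"az": 6.6},
  {},
])

```text
invalid input
```

Call:
step_arm([
  {"claw": 145,"dx": -28,"dy": -24.8,"dz": 2,"ax": 0,"ay": 0,"az": 0},
  {"claw": 145,"dx": -28,"dy": -24.8,"dz": 2,"ax": 0,"ay": 0,"az": 0},
  {"claw": 145,"dx": -28,"dy": -24.8,"dz": 2,"ax": 0,"ay": 0,"az": 0},
  {"claw": 145,"dx": -28,"dy": -24.8,"dz": 2,"ax": 0,"ay": 0,"az": 0},
  {"claw": 145,"dx": -28,"dy": -24.8,"dz": 2,"ax": 0,"ay": 0,"az": 0},
  {"claw": 145,"dx": -28,"dy": -24.8,"dz": 2,"ax": 0,"ay": 0,"az": 0},
  {"claw": 145,"dx": -28,"dy": -24.8,"dz": 2,"ax": 0,"ay": 0,"az": 0},
  {"claw": 145,"dx": -28,"dy": -24.8,"dz": 2,"ax": 0,"ay": 0,"az": 0},
  {"claw": 145,"dx": -28,"dy": -24.8,"dz": 2,"ax": 0,"ay": 0,"az": 0},
  {"claw": 145,"dx": -28,"dy": -24.8,"dz": 2,"ax": 0,"ay": 0,"az": 0},
  {"claw": 145,"dx": -28,"dy": -24.8,"dz": 2,"ax": 0,"ay": 0,"az": 0},
  {"claw": 145,"dx": -28,"dy": -24.8,"dz": 2,"ax": 0,"ay": 0,"az": 0},
  {"claw": 145,"dx": -28,"dy": -24.8,"dz": 2,"ax": 0,"ay": 0,"az": 0},
  {"claw": 145,"dx": -28,"dy": -24.8,"dz": 2,"ax": 0,"ay": 0,"az": 0},
  {"claw": 145,"dx": -28,"dy": -24.8,"dz": 2,"ax": 0,"ay": 0,"az": 0},
  {"claw": 145,"dx": -28,"dy": -24.8,"dz": 2,"ax": 0,"ay": 0,"az": 0},
  {"claw": 145,"dx": -28,"dy": -24.8,"dz": 2,"ax": 0,"ay": 0,"az": 0},
  {"claw": 145,"dx": -28,"dy": -24.8,"dz": 2,"ax": 0,"ay": 0,"az": 0},
  {"claw": 145,"dx": -28,"dy": -24.8,"dz": 2,"ax": 0,"ay": 0,"az": 0},
  {"claw": 145,"dx": -28,"dy": -24.8,"dz": 2,"ax": 0,"ay": 0,"az": 0},
], grip_force=60)

```text
time: 2.37
tool_pos: [0.5816, 0.0006, 0.2642]
ee_rot: [0.132, 0.991, 0.0, 0.0]
contact_force: [0.9, -0.3, 0.1]
opening: 0.0366
```

Call:
step_arm([
  {"claw": 145,"dx": 0,"dy": 0,"dz": 0,"ax": 0,"ay": 0,"az": 6.7},
  {"claw": 145,"dx": 0,"dy": 0,"dz": 0,"ax": 0,"ay": 0,"az": 6.7},
  {"claw": 145,"dx": 0,"dy": 0,"dz": 0,"ax": 0,"ay": 0,"az": 6.7},
  {"claw": 145,"dx": 0,"dy": 0,"dz": 0,"ax": 0,"ay": 0,"az": 6.7},
  {"claw": 145,"dx": 0,"dy": 0,"dz": 0,"ax": 0,"ay": 0,"az": 6.7},
  {"claw": 145,"dx": 0,"dy": 0,"dz": 0,"ax": 0,"ay": 0,"az": 6.7},
  {"claw": 145,"dx": 0,"dy": 0,"dz": 0,"ax": 0,"ay": 0,"az": 6.7},
  {"claw": 145,"dx": 0,"dy": 0,"dz": 0,"ax": 0,"ay": 0,"az": 6.7},
  {"claw": 145,"dx": 0,"dy": 0,"dz": 0,"ax": 0,"ay": 0,"az": 6.7},
  {"claw": 145,"dx": 0,"dy": 0,"dz": 0,"ax": 0,"ay": 0,"az": 6.7},
  {"claw": 145,"dx": 0,"dy": 0,"dz": 0,"ax": 0,"ay": 0,"az": 6.7},
  {"claw": 145,"dx": 0,"dy": 0,"dz": 0,"ax": 0,"ay": 0,"az": 6.6},
  {"claw": 145,"dx": 0,"dy": 0,"dz": 0,"ax": 0,"ay": 0,"az": 0},
])

```text
time: 3.45
tool_pos: [0.5808, 0.0022, 0.264]
ee_rot: [0.741, 0.672, 0.0, 0.0]
contact_force: [0.5, -0.0, -0.2]
opening: 0.0368
```

Run:
```python
from h import *
from scipy.spatial.transform import Rotation as Ro
o=arm.get_obs(); c=cam("wrist"); im,d=arm.get_image("wrist")
np.savez("w1",im=im,d=d)
p=o["tool_pos"];R=Ro.from_quat(o["ee_rot"]).as_matrix()
print(p,R.round(3),o["joint_pos"].round(2),o["contact_force"])
P=cloud("wrist",d,c); T=(P-p)@R
# fingers: points in tool frame
f=(d>0)&(T[...,2]<.085)&(abs(T[...,0])<.03)
F=T[f]; print("finger pts",len(F))
if len(F):
  for s in(-1,1):
    G=F[(F[:,1]*s>0)&(F[:,2]>F[:,2].max()-.012)]
    if len(G): print(s,G.min(0).round(4),G.max(0).round(4))
for nm,lo,hi in(("plate",.082,.095),("tab",.097,.112)):
    m=(d>0)&(P[...,2]>lo)&(P[...,2]<hi)&~f&(P[...,0]<.645)&(P[...,0]>.53)&(P[...,1]<.1)&(P[...,1]>-.06)
    if nm=="tab": m&=(P[...,0]<.58)
    Q=P[m]
    if len(Q)>5: print(nm,len(Q),np.median(Q,0).round(4),cv2.minAreaRect((Q[:,:2]*1000).astype(np.float32)))
cv2.imwrite("pics/e.png",cv2.resize(im,(640,480))[...,::-1])
```

```text
[0.58083945 0.00222601 0.2640372 ] [[ 0.098  0.995  0.   ]
 [ 0.995 -0.098  0.   ]
 [ 0.     0.    -1.   ]] [-0.65  0.23  0.7   1.71 -0.15  1.26 -0.02] [ 0.47993256 -0.01139455 -0.16350247]
finger pts 33857
-1 [-0.0121 -0.0313  0.0602] [ 0.0115 -0.0178  0.0721]
1 [-0.0114  0.0187  0.0602] [0.0113 0.0321 0.072 ]
plate 4661 [0.6088 0.0247 0.0877] ((585.5570678710938, 21.637466430664062), (99.69624328613281, 73.13699340820312), 84.68765258789062)
tab 372 [0.5597 0.0264 0.1033] ((559.5360717773438, 25.866107940673828), (7.551181316375732, 21.764442443847656), 85.13248443603516)
```

View pics/e.png

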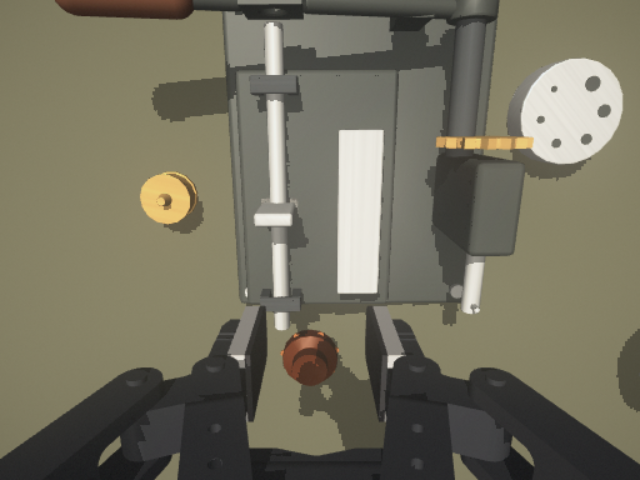

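Call:
step_arm([
  {"claw": 145,"dx": 0,"dy": 0,"dz": 20,"ax": 0,"ay": 0,"az": 0},
  {"claw": 145,"dx": 0,"dy": 0,"dz": 30,"ax": 0,"ay": 0,"az": 0},
  {"claw": 145,"dx": 0,"dy": 0,"dz": 30,"ax": 0,"ay": 0,"az": 0},
  {"claw": 145,"dx": 0,"dy": 0,"dz": 15,"ax": 0,"ay": 0,"az": 0},
  {"claw": 145,"dx": 0,"dy": 0,"dz": 4,"ax": 0,"ay": 0,"az": 0},
  {"claw": 145,"dx": 0,"dy": 0,"dz": 0,"ax": 0,"ay": 0,"az": 0},
  {"claw": 145,"dx": 0,"dy": 0,"dz": 0,"ax": 0,"ay": 0,"az": 0},
])

```text
time: 4.08
tool_pos: [0.5815, 0.002, 0.1659]
ee_rot: [0.74, 0.673, 0.001, 0.0]
contact_force: [0.3, -0.6, 0.3]
opening: 0.0362
```

Run:
```python
from h import *
o=arm.get_obs(); print(o["tool_pos"],o["contact_force"])
im,d=arm.get_image("wrist")
s,_=arm.get_image("side")
B=cv2.resize(s[150:250,190:323],(480,360),interpolation=3)
cv2.imwrite("pics/f.png",np.hstack([cv2.resize(im,(480,360)),B])[...,::-1][:, :800+160] if 0 else np.vstack([cv2.resize(im,(400,300)),cv2.resize(B,(400,300))])[...,::-1])
```

```text
[0.5815192  0.00200189 0.16593999] [ 0.30896106 -0.56464443  0.33183077]
```

View pics/f.png

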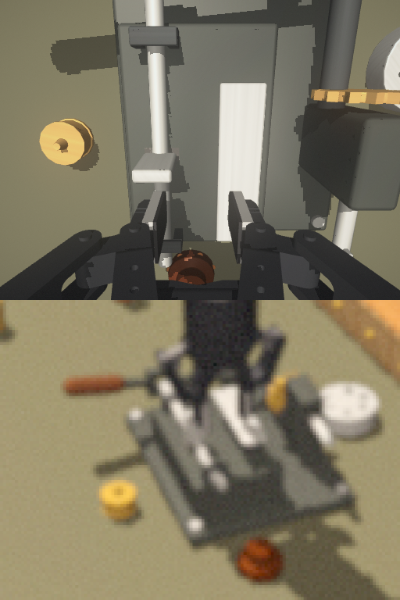

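Call:
step_arm([
  {"claw": 145,"dx": 0,"dy": 0,"dz": 4,"ax": 0,"ay": 0,"az": 0},
  {"claw": 145,"dx": 0,"dy": 0,"dz": 2,"ax": 0,"ay": 0,"az": 0},
  {"claw": 145,"dx": 0,"dy": 0,"dz": 2,"ax": 0,"ay": 0,"az": 0},
  {"claw": 145,"dx": 0,"dy": 0,"dz": 2,"ax": 0,"ay": 0,"az": 0},
  {"claw": 145,"dx": 0,"dy": 0,"dz": 0,"ax": 0,"ay": 0,"az": 0},
  {"claw": 145,"dx": 0,"dy": 0,"dz": 0,"ax": 0,"ay": 0,"az": 0},
])

```text
time: 4.68
tool_pos: [0.5814, 0.0023, 0.1554]
ee_rot: [0.74, 0.673, 0.001, 0.0]
contact_force: [1.2, 0.5, 2.9]
opening: 0.037
```

Call:
step_arm([
  {"claw": 145,"dx": 0,"dy": 0,"dz": 2,"ax": 0,"ay": 0,"az": 0},
  {"claw": 145,"dx": 0,"dy": 0,"dz": 1.5,"ax": 0,"ay": 0,"az": 0},
  {"claw": 145,"dx": 0,"dy": 0,"dz": 0,"ax": 0,"ay": 0,"az": 0},
  {"claw": 145,"dx": 0,"dy": 0,"dz": 0,"ax": 0,"ay": 0,"az": 0},
])

```text
time: 5.02
tool_pos: [0.5813, 0.0022, 0.1517]
ee_rot: [0.74, 0.673, 0.001, 0.0]
contact_force: [1.9, 1.1, 3.9]
opening: 0.037
```

Call:
step_arm([
  {"claw": 145,"dx": 0,"dy": 0,"dz": 1,"ax": 0,"ay": 0,"az": 0},
  {"claw": 145,"dx": 0,"dy": 0,"dz": 0,"ax": 0,"ay": 0,"az": 0},
  {"claw": 145,"dx": 0,"dy": 0,"dz": 0,"ax": 0,"ay": 0,"az": 0},
])

```text
time: 5.27
tool_pos: [0.5813, 0.0022, 0.1507]
ee_rot: [0.74, 0.673, 0.001, 0.0]
contact_force: [2.8, 0.4, 4.0]
opening: 0.0369
```

Call:
step_arm([
  {"claw": 145,"dx": 0,"dy": 0,"dz": 0.8,"ax": 0,"ay": 0,"az": 0},
  {"claw": 145,"dx": 0,"dy": 0,"dz": 0,"ax": 0,"ay": 0,"az": 0},
  {"claw": 145,"dx": 0,"dy": 0,"dz": 0,"ax": 0,"ay": 0,"az": 0},
])

```text
time: 5.52
tool_pos: [0.5814, 0.0022, 0.1504]
ee_rot: [0.74, 0.673, 0.001, 0.0]
contact_force: [1.3, 0.7, 7.3]
opening: 0.0369
```

Run:
```python
from h import *
c=cam("wrist"); im,d=arm.get_image("wrist");P=cloud("wrist",d,c)
o=arm.get_obs(); print(o["tool_pos"],o["contact_force"],o["wrist_torque"])
m=(im.min(-1)>140)&(P[...,0]>.59)&(P[...,0]<.63)&(P[...,1]>.02)&(P[...,1]<.068)&(P[...,2]>.07)&(P[...,2]<.1)
print("plate",m.sum(),np.percentile(P[m][:,2],[10,50,90]).round(4),np.median(P[m],0))
m=(P[...,2]>.097)&(P[...,2]<.11)&(P[...,0]<.58)&(P[...,0]>.54)&(P[...,1]>.01)&(P[...,1]<.06)
print("tab",m.sum(),P[m].mean(0).round(4))
m=(P[...,2]>.055)&(P[...,2]<.066)&(P[...,0]<.60)&(P[...,0]>.57)&(P[...,1]>.03)&(P[...,1]<.06)
print("box top",m.sum(),np.median(P[m],0).round(4))
```

```text
[0.58136278 0.002184   0.15044346] [1.48003857 1.83000623 8.06927215] [ 0.16335336 -0.40197186  0.02330347]
plate 6641 [0.0779 0.0787 0.0795] [0.61128183 0.04568083 0.07866568]
tab 1916 [0.5595 0.0228 0.1029]
box top 3747 [0.5847 0.0458 0.0598]
```

Call:
step_arm([
  {"claw": 145,"dx": 3,"dy": 0,"dz": 0,"ax": 0,"ay": 0,"az": 0},
  {"claw": 145,"dx": 3,"dy": 0,"dz": 0,"ax": 0,"ay": 0,"az": 0},
  {"claw": 145,"dx": 3,"dy": 0,"dz": 0,"ax": 0,"ay": 0,"az": 0},
  {"claw": 145,"dx": 3,"dy": 0,"dz": 0,"ax": 0,"ay": 0,"az": 0},
  {"claw": 145,"dx": 0,"dy": 0,"dz": 0,"ax": 0,"ay": 0,"az": 0},
])

```text
time: 5.98
tool_pos: [0.5819, 0.0099, 0.1504]
ee_rot: [0.741, 0.672, -0.002, 0.002]
contact_force: [-0.3, -7.1, 8.7]
opening: 0.0372
```

```bash
cat > m.py <<'E'
from h import *
c=cam("wrist"); im,d=arm.get_image("wrist");P=cloud("wrist",d,c)
o=arm.get_obs(); print(o["time"],o["tool_pos"],o["contact_force"],o["wrist_torque"])
m=(im.min(-1)>140)&(P[...,0]>.59)&(P[...,0]<.63)&(P[...,1]>.03)&(P[...,1]<.068)&(P[...,2]>.07)&(P[...,2]<.1)
print("plate",m.sum(),np.median(P[m],0).round(4))
m=(P[...,2]>.097)&(P[...,2]<.11)&(P[...,0]<.58)&(P[...,0]>.54)&(P[...,1]>.01)&(P[...,1]<.08)
print("tab",m.sum(),P[m].mean(0).round(4), P[m].min(0)[1],P[m].max(0)[1])
cv2.imwrite("pics/now.png",cv2.resize(im,(640,480))[...,::-1])
E
python3 m.py
```

```text
6.0333 [0.58193067 0.00985674 0.15044761] [-1.02647455 -6.47157232  8.9681738 ] [-1.44368183 -0.0845705  -0.08636401]
plate 5203 [0.6117 0.0501 0.0787]
tab 1862 [0.5599 0.0255 0.1031] 0.010028430122116419 0.03179924529205615
```

View pics/now.png

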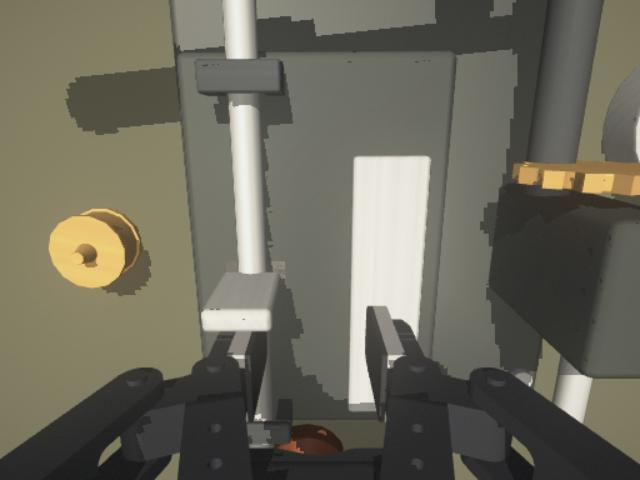

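Call:
step_arm([
  {"claw": 145,"dx": 2,"dy": 0,"dz": 0,"ax": 0,"ay": 0,"az": 0},
  {"claw": 145,"dx": 2,"dy": 0,"dz": 0,"ax": 0,"ay": 0,"az": 0},
  {"claw": 145,"dx": 0,"dy": 0,"dz": 0,"ax": 0,"ay": 0,"az": 0},
])

```text
time: 6.28
tool_pos: [0.5822, 0.0129, 0.1505]
ee_rot: [0.741, 0.671, -0.002, 0.002]
contact_force: [-0.9, -8.5, 8.9]
opening: 0.0366
```

Call:
step_arm([
  {"claw": 145,"dx": 2,"dy": 0,"dz": 0,"ax": 0,"ay": 0,"az": 0},
  {"claw": 145,"dx": 2,"dy": 0,"dz": 0,"ax": 0,"ay": 0,"az": 0},
  {"claw": 145,"dx": 2,"dy": 0,"dz": 0,"ax": 0,"ay": 0,"az": 0},
  {"claw": 145,"dx": 0,"dy": 0,"dz": 0,"ax": 0,"ay": 0,"az": 0},
])

```text
time: 6.62
tool_pos: [0.5828, 0.0186, 0.1505]
ee_rot: [0.741, 0.671, -0.002, 0.002]
contact_force: [-1.1, -7.8, 10.1]
opening: 0.0368
```

Call:
step_arm([
  {"claw": 145,"dx": 2,"dy": 0,"dz": 0,"ax": 0,"ay": 0,"az": 0},
  {"claw": 145,"dx": 2,"dy": 0,"dz": 0,"ax": 0,"ay": 0,"az": 0},
  {"claw": 145,"dx": 2,"dy": 0,"dz": 0,"ax": 0,"ay": 0,"az": 0},
  {"claw": 145,"dx": 2,"dy": 0,"dz": 0,"ax": 0,"ay": 0,"az": 0},
  {"claw": 145,"dx": 2,"dy": 0,"dz": 0,"ax": 0,"ay": 0,"az": 0},
  {"claw": 145,"dx": 2,"dy": 0,"dz": 0,"ax": 0,"ay": 0,"az": 0},
  {"claw": 145,"dx": 2,"dy": 0,"dz": 0,"ax": 0,"ay": 0,"az": 0},
  {"claw": 145,"dx": 2,"dy": 0,"dz": 0,"ax": 0,"ay": 0,"az": 0},
  {"claw": 145,"dx": 0,"dy": 0,"dz": 0,"ax": 0,"ay": 0,"az": 0},
])

```text
time: 7.37
tool_pos: [0.5843, 0.0346, 0.1504]
ee_rot: [0.741, 0.671, -0.002, 0.002]
contact_force: [-0.5, -7.7, 10.6]
opening: 0.0369
```

```bash
python3 m.py
```

```text
7.4167 [0.58427281 0.03453605 0.15043873] [-1.39278624 -8.47064161  9.67974271] [-1.81642013  0.10480485 -0.10095898]
plate 4208 [0.6117 0.0514 0.0787]
tab 2006 [0.5624 0.049  0.1031] 0.024571944001932026 0.0566046744537562
```

Call:
step_arm([
  {"claw": 145,"dx": 1.5,"dy": 0,"dz": 0,"ax": 0,"ay": 0,"az": 0},
  {"claw": 145,"dx": 1.5,"dy": 0,"dz": 0,"ax": 0,"ay": 0,"az": 0},
  {"claw": 145,"dx": 0,"dy": 0,"dz": 0,"ax": 0,"ay": 0,"az": 0},
])

```text
time: 7.67
tool_pos: [0.5846, 0.0373, 0.1505]
ee_rot: [0.741, 0.671, -0.002, 0.002]
contact_force: [-0.9, -8.8, 9.7]
opening: 0.0372
```

Call:
step_arm([
  {"claw": 145,"dx": 1.5,"dy": 0,"dz": 0,"ax": 0,"ay": 0,"az": 0},
  {"claw": 145,"dx": 1.5,"dy": 0,"dz": 0,"ax": 0,"ay": 0,"az": 0},
  {"claw": 145,"dx": 0,"dy": 0,"dz": 0,"ax": 0,"ay": 0,"az": 0},
])

```text
time: 7.92
tool_pos: [0.5846, 0.0376, 0.1504]
ee_rot: [0.742, 0.671, -0.004, 0.003]
contact_force: [-2.2, -14.6, 10.9]
opening: 0.0369
```

Call:
step_arm([
  {"claw": 145,"dx": -4,"dy": 0,"dz": 0,"ax": 0,"ay": 0,"az": 0},
  {"claw": 145,"dx": -4,"dy": 0,"dz": 0,"ax": 0,"ay": 0,"az": 0},
  {"claw": 145,"dx": -4,"dy": 0,"dz": 0,"ax": 0,"ay": 0,"az": 0},
  {"claw": 145,"dx": -2,"dy": 0,"dz": -2,"ax": 0,"ay": 0,"az": 0},
  {"claw": 145,"dx": 0,"dy": 0,"dz": -4,"ax": 0,"ay": 0,"az": 0},
  {"claw": 145,"dx": 0,"dy": 0,"dz": -6,"ax": 0,"ay": 0,"az": 0},
  {"claw": 145,"dx": 0,"dy": 0,"dz": -15,"ax": 0,"ay": 0,"az": 0},
  {"claw": 145,"dx": 0,"dy": 0,"dz": -25,"ax": 0,"ay": 0,"az": 0},
  {"claw": 145,"dx": -15,"dy": 0,"dz": -25,"ax": 0,"ay": 0,"az": 0},
  {"claw": 145,"dx": -15,"dy": 0,"dz": -25,"ax": 0,"ay": 0,"az": 0},
  {"claw": 145,"dx": 0,"dy": 0,"dz": 0,"ax": 0,"ay": 0,"az": 0},
  {"claw": 145,"dx": 0,"dy": 0,"dz": 0,"ax": 0,"ay": 0,"az": 0},
])

```text
time: 8.92
tool_pos: [0.5806, 0.0002, 0.2526]
ee_rot: [0.741, 0.672, 0.0, 0.0]
contact_force: [0.2, -0.4, -0.4]
opening: 0.0368
```

```bash
cat > n.py <<'E'
from h import *
c=cam("wrist"); im,d=arm.get_image("wrist");P=cloud("wrist",d,c)
o=arm.get_obs(); print(o["time"],o["tool_pos"],o["contact_force"])
m=(im.min(-1)>140)&(P[...,0]>.59)&(P[...,0]<.63)&(P[...,1]>-.01)&(P[...,1]<.068)&(P[...,2]>.07)&(P[...,2]<.1)
print("plate",m.sum(),np.median(P[m],0).round(4))
m=(P[...,2]>.099)&(P[...,2]<.108)&(P[...,0]<.58)&(P[...,0]>.54)&(P[...,1]>.01)&(P[...,1]<.08)
print("tab",m.sum(),P[m].mean(0).round(4),P[m].min(0)[1],P[m].max(0)[1])
cv2.imwrite("pics/end.png",cv2.resize(im,(640,480))[...,::-1])
E
python3 n.py
```

```text
8.9667 [0.58001736 0.00153729 0.25119046] [-0.61120017  0.66118513 -0.83557795]
plate 4003 [0.6099 0.0317 0.0877]
tab 427 [0.5622 0.0539 0.1033] 0.049313006672422915 0.0585241047377053
```

View pics/end.png

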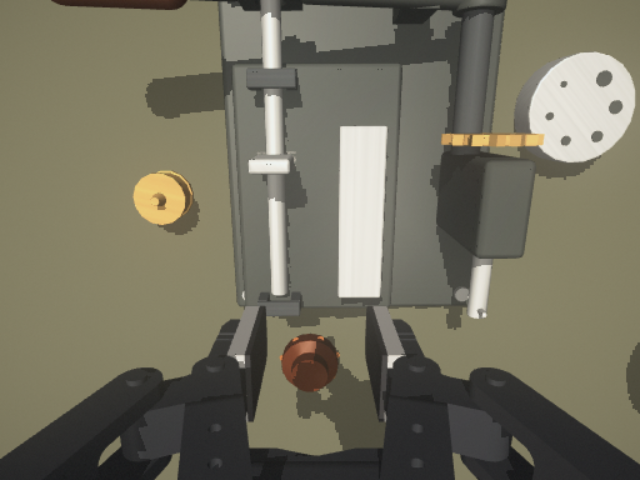

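Run:
```python
from h import *
a=np.load("side.npz");im,d=arm.get_image("side")
for D in(a["d"],d):
    P=cloud("side",D);m=(D>0)&(P[...,0]>.44)&(P[...,0]<.53)&(P[...,1]>.13)&(P[...,1]<.18)&(P[...,2]>.04)
    print("handle",m.sum(),np.median(P[m],0).round(4))
print(arm.get_obs()["contact_force"]); arm.hand_in()
```

```text
handle 136 [0.4892 0.1451 0.0853]
handle 135 [0.4901 0.146  0.0851]
[-0.47717653 -0.75545656  0.62351169]
the job is handed in; nothing more can be done
```

The lever is locked and the job is handed in. The hand-in reports no verdict, so the result below rests on my own checks.

I pressed the catch plate to its bottom stop with one fingertip; the wrist camera showed it 9 mm down. With it held there, the other finger pushed the tab until the bolt met its stop, where the side force jumped from about 9 N to 15 N. Then I backed the finger off the tab and lifted clear. The arm's clock read about 9 s of the 32 s allowed.

Last checks:
- **Catch:** the plate top was back at 87.7 mm, the same height as before I pressed it.
- **Bolt:** the tab had moved 28.2 mm from where it started. I put that start about 0.5 mm beyond fully drawn, so the bolt should be about 28.7 mm home.
- **Lever:** its handle height was unchanged, 85.1 mm against 85.3 mm at the start, so it stayed parked.
- **Loose things:** the barrel, die and block looked undisturbed in the last wrist picture. I did not check the others, but the arm went nowhere near them.
- **Contact:** only sensor noise was left on the force reading, so the gripper was touching nothing.

The top and wrist cameras disagreed by about 3 mm along x on where the plate and tab stand. That was within the finger clearance, and no check failed.

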